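Park the sprung tailstock of the damper-rod bench centres on its stop pin

ROBOT

A 7-joint arm with a two-finger parallel gripper is mounted at the origin on the work surface. World frame = base frame: x ahead of the robot, y to its left, z up, the work surface at z = 0. Lengths are in m, angles in rad, forces in N, time in s.
With the tool pointing down it reaches from about 0.425 to 0.875 m from the base axis. Payload 4.7 kg.
Tool frame: the origin (TCP) lies on the centre line of the jaws, within the pads' length; the fingertips stand 22 mm ahead of it and the grasp point (between the pads) lies 3 mm ahead of it; z points along the fingers, y is the direction in which the jaws open and shut (so a half turn about z gives the same grasp; the last joint's range is limited). The gripper opens to 87 mm and grips with 3 to 60 N. Pads are 19 mm wide; open, the fingers measure 117 mm over their backs; the gripper's body (75 mm by 190 mm) begins 51 mm behind the grasp point.
Start: joints at [-1.152, 0.321, -0.07, 1.45, 0.023, 1.371, -0.057], TCP at [0.256, 0.597, 0.245] pointing down, gripper open.
Joint ranges: [-2.86, 2.86], [-0.3, 2.09], [-1.38, 1.24], [0.06, 2.45], [-1.56, 4.7], [0.09, 2.05], [-2.69, 2.69]. Speed limits (rad/s): [2.57, 2.57, 3.14, 3.14, 3.14, 3.14, 3.14].

INTERFACE

Orientations are given as a rotation vector (axis times angle).
In Python, from bench import ctrl, imaging, close_job, finder gives the robot as it stands. The module is installed in compiled form; this text tells all that it offers.
- The arm moves only by the shell command python3 -m jog 'ROWS' [FORCE]. ROWS is JSON, a list that holds one entry, the list of rows, each a list of 7 numbers: the shift along the tool's x, y, z in cm, then the turn, a rotation vector about the tool's x, y, z in degrees, then the finger opening in cm, from 0 to 8.7. In form: [[[dx, dy, dz, ax, ay, az, claw], ...]]. A call has 1 to 12 rows; each row shifts and turns the commanded pose from where the row before left it, along the tool's axes as they then stand; what a row does not reach is not made up. A row lasts 1/10 s, in which the tool goes at most 50 mm and 8.59 degrees, less where a joint would pass 70% of its speed; a pose out of reach is approached as far as the arm can. A call is refused whole if a number of a shift passes 5 or a number of a turn 8.59, either way. A call with a gripper value outside its range is refused whole. The fingers move at their own pace and stop on an object; FORCE is the grip in N (left out, the last holds). Time passes only in rows, so rows that do not move let the fingers close. It gives the time, the measured TCP pose, the force and the opening at its end, in the units of the state.
- ctrl.get_state(): the state, without advancing time (a new reading comes with each control period).
- imaging.get_image(name): name is "scene" or "side" or "wrist"; returns a dict with "frame" (480x640x3 uint8, red, green, blue), "intrinsics" (3x3 intrinsics, pixels), "pose" (4x4, takes a point from camera to world coordinates). Camera axes: x right, y down, z forward; pixel columns grow to the right and rows downward; lengths in m; the calibration is good to about 2 mm. A picture is of the moment at which its call begins. There is no depth.
- close_job(): hands the job in, once; it reports no verdict.
Trained networks look in the newest picture that a camera, given by its name, has taken for a name from the list of things; names that differ only in an ending like _2 or _b are one class to them, and where a whole thing is asked for, a point or a joint stands for the part that bears it (a point fixed in the world has none). Each returns a list of dicts, best first, with "conf" (0 to 1); they miss things now and then, are a little off and sometimes report something else, mostly with a low value. They report only what shows in the picture. A call takes as long as a camera call.
- finder.trace(label, camera): "region" (480x640 bool, what is visible of it) and "point" ([row, column] as shares, 0 to 1, of the picture: columns of its width, rows of its height, amid what is visible of it).
- finder.spot_point(label, camera): "point" ([row, column] as shares, 0 to 1, of the picture: columns of its width, rows of its height: a listed point, or the origin of a listed thing).
The state is a dict: "time": time; "joint_positions": joint angles; "qd": joint speeds; "joint_torque": joint torques, N m; "position": TCP position; "tool_rot": TCP orientation; "ft_force": force on the tool from outside, world axes, zero at the start; "torque": the same for the moment, N m; "grip_width": opening from 0.0 (shut) to 1.0 (fully open).
Only numpy, scipy, OpenCV 4.12 (cv2) and the standard library are available. Lean on these libraries where they do the work, as an engineer would, in place of code of your own. Each camera call takes 0.05 s, during which the arm holds its last target. There are 200 camera calls.

TASK

Get the bench centres ready for loading the next damper rod. With a fingertip tip the yellow stop pawl over so that it lies on the tailstock's catch bar, then push the red lug of the sprung tailstock all the way back to its end stop and let go, so that the tailstock springs back and stays caught on the stop pin at its middle position. Do it all by pushing, without picking anything up, keep off the dial gauge, and leave the other parts on the bench where they are.

Things in the scene. Friction and masses are not known exactly. Their poses are not given: they have to be found in the camera images.
- centres: Blue bench centres (run-out checker for damper rods), fixed. Bed 110 x 460 mm, top 36 mm high, feet 150 mm wide; a spring barrel stands out to y = +0.312. Origin: centre of the underside, on the bench. +y runs along the bed from headstock (y -0.2, 128 mm high) to tailstock; +x is the stop pawl's side; z up. Two brass rod rests, 72 mm high, at y = -0.075 and -0.020. Place and yaw vary.
- tailstock (a joint): Travel of the sprung tailstock along the bed's +y, m: 0 home (nearest the headstock), 0.060 at the end stop. A spring always drives it back to 0: about 5 N at home, 11 N at the end stop, plus slight friction. With the pawl lying on the catch bar, the stop pin drops in once travel passes about 0.034; let go, the tailstock returns within half a second and is caught at about 0.032 (middle position).
- push_face (a point): Middle of the front face (towards bed -y) of the red push lug on the tailstock; it moves with it. Push it along bed +y. Lug 48 mm wide (bed x), 12 mm thick; heights above the bench: flat top of the blue tower it stands on 103 mm, this point 122 mm, lug top 144 mm. The tower's top, 56 mm wide, runs 38 mm forward of this face; beyond it, lower, is the steel centre.
- stop_pawl (a joint): Angle of the stop pawl, rad: 0 = arm level, pointing to bed +y; grows as its free end rises. 1.92 = parked: raised, leaning 20 degrees past upright towards bed -y, resting by its weight. Pushed towards +y past upright (below about 1.3) it falls by itself onto the catch bar (about 0.04). It drops to -0.17 when clicked in.
- pawl_tab (a point): End of the yellow stop pawl's thumb tab. Yellow arm 55 mm long from pivot to a steel cross pin (12 mm diameter); the tab, 18 mm wide (bed x), stands 26 mm out of the arm, 48 mm from the pivot. Parked, it points to bed -y and a little down: this point about 106 mm above the bench, 41 mm from the pivot towards -y; pawl top 128 mm. A fingertip on its -y side pushes the pawl over towards +y.
- bar_end (a point): End face, towards bed -y, of the steel catch bar on the tailstock's +x side (14 mm wide, 20 mm high, top 66 mm above the bench, 66 mm from the bed's centre line). The stop pin falls in front of this face.
- gauge: Dial gauge on a red magnetic base, fixed, to be left alone. Origin: centre of the base's underside, on the bench at bed x = -0.092, y = -0.118. Base 40 x 50 x 45 mm; column 125 mm high; an arm reaches to bed +x, to a dial of 52 mm diameter over the bed, top 142 mm above the bench.
- rod_rack: Fixed plywood rack 105 x 150 mm, 30 mm high, beyond the +x side of the bed, holding the two rods. Origin: centre of its underside.
- rod_a: Loose steel damper rod 180 mm long, 14 mm diameter, lying in the rack. Origin: at mid-length on its underside.
- rod_b: A second rod like rod_a.
- piston: Loose aluminium damper piston, 44 mm diameter, 30 mm high. Origin: centre of its underside.
- bump_stop: Loose black rubber bump stop, 48 mm diameter, 44 mm high. Origin: centre of its underside.
- seal_head: Loose brass seal head (ring), 52 mm diameter, 18 mm high. Origin: centre of its underside.
- wrench: Loose steel wrench, 180 mm long, lying flat, about 20 mm high. Origin: middle of its underside.
- shim_cup: Loose aluminium cup, 68 mm diameter, 50 mm high. Origin: centre of its underside.
- oil_bottle: Loose black damper-oil bottle, 76 mm diameter, 210 mm high, red cap, beyond the headstock end. Origin: centre of its underside.
- pawl_pivot (a point): A point on the stop pawl's pivot axis (parallel to bed x), fixed on the bed's +x side, 66 mm from the bed's centre line, 70 mm above the bench. Axes as the bed's. The dark clevis around it is 24 mm wide and reaches 78 mm above the bench.

How it is judged:
On the way, in this order (a step that is already met when the one before it is completed fails the run):
1. the stop pawl lies on the catch bar while the tailstock is still home (value of joint stop_pawl below 0.15 rad and value of joint tailstock below 0.01 m), for 0.1 s.
2. the tailstock has been pushed back to its end stop (value of joint tailstock above 0.055 m), for 0.05 s.
At the end, for the whole second after the job is handed in: The tailstock rests at its middle position (29 to 35 mm of travel), at rest (under 5 mm/s), held by the stop pawl, which has dropped in front of the catch bar (below -0.10 rad) (value of joint tailstock between 0.029 and 0.035 m and value of joint stop_pawl below -0.1 rad and velocity of joint tailstock between -0.005 and 0.005 m/s); the robot touches nothing.
It fails at once if a loose part (rod, piston, bump stop, seal head, wrench, cup or bottle) is lifted or shifted by more than 15 mm (distance of any of rod_a, rod_b, piston, bump_stop, seal_head, wrench, shim_cup, oil_bottle from where it was at the start of the episode above 0.015 m).
It fails at once if the dial gauge is knocked (over 2 N) (contact force between gauge and anything else above 2 N).
It also fails if it takes over 45 s, if anything falls off the work surface, if the arm or the gripper's body presses on something with over 40 N, if the wrist force passes 120 N, or if a joint passes its speed limit or range.

## Working session

There is one attempt and no reset: what is moved stays moved. The work goes in short steps, Python scripts to look and compute and a shell command to move; the robot and the scene stay as the last step left them, time stands still between calls to the robot, and variables do not carry over. Pictures are saved under pics/ and viewed, about 8 in all and at most 12, crops included, and the job is handed in when it is done.

```bash
mkdir -p pics; cat > h.py <<'E'
from bench import ctrl, imaging, close_job, finder
import numpy as np, cv2
from scipy.spatial.transform import Rotation as R
def snap(n,f=None):
    im=imaging.get_image(n)
    if f: cv2.imwrite('pics/'+f,im['frame'][:,:,::-1])
    return im
def proj(im,P):
    T=np.linalg.inv(im['pose']);p=T[:3,:3]@np.asarray(P,float)+T[:3,3];q=im['intrinsics']@p
    return q[:2]/q[2]
def ray(im,uv):
    d=im['pose'][:3,:3]@np.linalg.inv(im['intrinsics'])@[uv[0],uv[1],1]
    return im['pose'][:3,3],d
def atz(im,uv,z):
    o,d=ray(im,uv);return o+d*(z-o[2])/d[2]
def st():
    s=ctrl.get_state();print(round(s['time'],2),np.round(s['position'],4),np.round(s['ft_force'],1),s['grip_width']);print(np.round(R.from_rotvec(s['tool_rot']).as_matrix(),3).tolist());return s
E
python3 - <<'E'
from h import *
s=st()
print(s['joint_positions'])
Z=dict(push_face=.122,pawl_tab=.106,bar_end=.056,pawl_pivot=.070,centres=0,gauge=0,rod_rack=0,piston=0,oil_bottle=0,shim_cup=0,bump_stop=0,seal_head=0,wrench=0)
rs={}
for c in ['scene','side','wrist']:
    im=snap(c,c+'0.png');print(c,np.round(im['pose'][:3,3],2))
    for k,z in Z.items():
        for r in finder.spot_point(k,c)[:1]:
            uv=np.array([r['point'][1]*640,r['point'][0]*480]);print(k,round(r['conf'],2),np.round(uv),np.round(atz(im,uv,z),3))
            
E
```

```text
0.0 [0.2558 0.597  0.2435] [ 1.1  0.7 -0.2] 1.0001434532199696
[[-0.919, 0.394, -0.001], [0.394, 0.919, -0.002], [-0.0, -0.002, -1.0]]
[-1.15190231  0.32182956 -0.07009401  1.45164943  0.02258937  1.37080958
 -0.05687836]
scene [1.03 0.54 1.01]
push_face 0.59 [370. 288.] [0.574 0.123 0.122]
pawl_tab 0.64 [321. 256.] [ 0.594 -0.009  0.106]
bar_end 0.68 [332. 291.] [0.61  0.047 0.056]
pawl_pivot 0.62 [334. 276.] [0.589 0.028 0.07 ]
centres 0.64 [354. 282.] [0.532 0.031 0.   ]
gauge 0.74 [375. 236.] [ 0.405 -0.042  0.   ]
rod_rack 0.69 [281. 279.] [ 0.657 -0.077  0.   ]
piston 0.7 [323. 338.] [0.674 0.099 0.   ]
oil_bottle 0.91 [303. 191.] [ 0.451 -0.268  0.   ]
shim_cup 0.83 [325. 381.] [0.73  0.178 0.   ]
bump_stop 0.89 [402. 286.] [0.453 0.105 0.   ]
seal_head 0.87 [289. 326.] [0.714 0.033 0.   ]
wrench 0.65 [439. 334.] [0.478 0.241 0.   ]
side [ 0.55 -0.99  0.74]
push_face 0.86 [309. 182.] [0.563 0.12  0.122]
pawl_tab 0.54 [323. 220.] [ 0.588 -0.014  0.106]
bar_end 0.7 [330. 220.] [0.608 0.062 0.056]
pawl_pivot 0.97 [331. 224.] [0.608 0.023 0.07 ]
centres 0.95 [295. 252.] [0.526 0.021 0.   ]
gauge 0.87 [237. 275.] [ 0.404 -0.056  0.   ]
rod_rack 0.59 [354. 276.] [ 0.652 -0.074  0.   ]
piston 0.76 [357. 233.] [0.674 0.088 0.   ]
oil_bottle 0.88 [250. 351.] [ 0.445 -0.278  0.   ]
shim_cup 0.9 [378. 211.] [0.734 0.18  0.   ]
bump_stop 0.57 [261. 232.] [0.447 0.105 0.   ]
seal_head 0.74 [381. 243.] [0.724 0.043 0.   ]
wrench 0.79 [276. 200.] [0.479 0.249 0.   ]
wrist [0.18 0.63 0.38]
```

```bash
python3 - <<'E'
import cv2,numpy as np
a=cv2.imread('pics/scene0.png');b=cv2.imread('pics/side0.png')
A=cv2.resize(a[170:400,240:470],(800,800))[:600];B=0
cv2.imwrite('pics/c1.png',np.hstack([cv2.resize(a[170:400,250:470],None,fx=2,fy=2),cv2.resize(b[130:360,210:390],None,fx=2,fy=2)]))
E
```

```text
(no output)
```

View pics/c1.png

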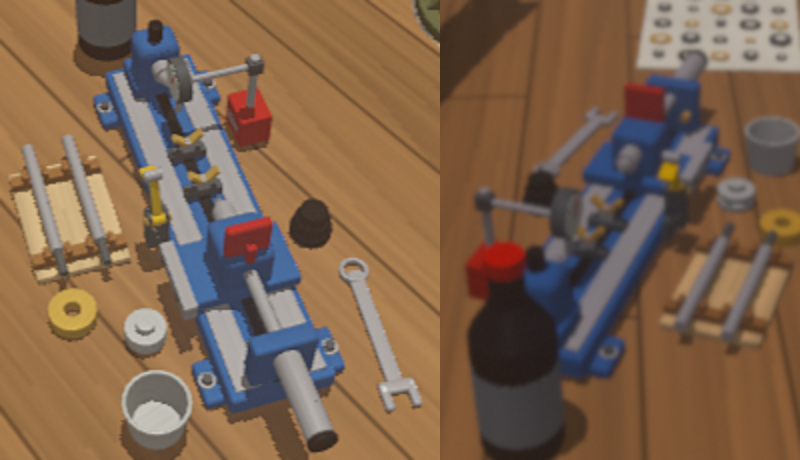

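```bash
cat > fit.py <<'E'
from h import *
from scipy.optimize import least_squares
def bed(p): # world pts of params x,y,yaw,py,y1,y2
    x,y,t,py,y1,y2=p; c,s=np.cos(t),np.sin(t)
    L=dict(push_face=(0,py,.122),pawl_pivot=(.066,y1,.07),bar_end=(.066,y2,.056),pawl_tab=(.066,y1-.041,.106),gauge=(-.092,-.118,0),centres=(0,0,0))
    return {k:np.array([x+c*a-s*b,y+s*a+c*b,z]) for k,(a,b,z) in L.items()}
E
python3 - <<'E'
from fit import *
obs=[]
for c in ['scene','side']:
    im=snap(c)
    for k in ['push_face','pawl_pivot','bar_end','pawl_tab','gauge','centres']:
        for r in finder.spot_point(k,c)[:1]: obs.append((c,im,k,np.array([r['point'][1]*640,r['point'][0]*480]),r['conf']))
f=lambda p:np.concatenate([(proj(im,bed(p)[k])-uv) for c,im,k,uv,cf in obs])
r=least_squares(f,[.53,.026,-.38,.104,.027,.05],loss='soft_l1')
print(np.round(r.x,4))
for o,e in zip(obs,f(r.x).reshape(-1,2)): print(o[0],o[2],round(o[4],2),np.round(e,1))
for k,v in bed(r.x).items(): print(k,np.round(v,4))
x=r.x; s=ctrl.get_state(); M=R.from_rotvec(s['tool_rot']).as_matrix()
c,sn=np.cos(x[2]),np.sin(x[2]); Y=np.array([-sn,c,0]); print('bed y in tool',M.T@Y, 'bedx in tool',M.T@[c,sn,0])
tgt=bed(x)['pawl_tab']-Y*.045; tgt[2]=.245
d=tgt-s['position']; print('target',tgt,'tool d cm',M.T@d*100)
for c in ['scene','side']:
    im=[o[1] for o in obs if o[0]==c][0]; a=im['frame'][:,:,::-1].copy()
    t=x[2];W=lambda X,Yy,z:(x[0]+np.cos(t)*X-np.sin(t)*Yy,x[1]+np.sin(t)*X+np.cos(t)*Yy,z)
    q=[W(*v) for v in [(-.055,-.23,.036),(.055,-.23,.036),(.055,.23,.036),(-.055,.23,.036)]]
    q=np.array([proj(im,v) for v in q])
    z=3 ; o=np.array([250,170]) if c=='scene' else np.array([210,130])
    b=cv2.resize(a[o[1]:o[1]+230,o[0]:o[0]+200],None,fx=2,fy=2)
    cv2.polylines(b,[np.int32((q-o)*2)],True,(0,255,255),1)
    for v in bed(x).values(): cv2.circle(b,tuple(int(i) for i in (proj(im,v)-o)*2),3,(255,0,255),1)
    cv2.imwrite('pics/ov_%s.png'%c,b)
cv2.imwrite('pics/ov.png',np.hstack([cv2.imread('pics/ov_scene.png'),cv2.imread('pics/ov_side.png')]))
E
```

```text
[ 0.5306  0.0289 -0.3634  0.0961  0.0235  0.0486]
scene push_face 0.55 [ 0.4 -0.6]
scene pawl_pivot 0.66 [0.  0.3]
scene bar_end 0.83 [-0.7  1.6]
scene pawl_tab 0.52 [ 0.8 -0.8]
scene gauge 0.66 [-0.9 -1.6]
scene centres 0.9 [-1.   0.8]
side push_face 0.82 [ 1.9 -0.1]
side pawl_pivot 0.82 [-5.7  0.5]
side bar_end 0.71 [-0.1  4. ]
side pawl_tab 0.63 [ 0.3 -1.7]
side gauge 0.79 [-0.2 -0.5]
side centres 0.78 [-0.6 -3. ]
push_face [0.5648 0.1187 0.122 ]
pawl_pivot [0.6007 0.0274 0.07  ]
bar_end [0.6096 0.0509 0.056 ]
pawl_tab [ 0.5861 -0.0109  0.106 ]
gauge [ 0.4027 -0.0487  0.    ]
centres [0.5306 0.0289 0.    ]
bed y in tool [4.13254520e-02 9.99145729e-01 1.40132662e-04] bedx in tool [-9.99145738e-01  4.13254469e-02  3.96903910e-05]
target [ 0.57008011 -0.05293958  0.245     ] tool d cm [-5.44825724e+01 -4.74180353e+01 -4.22357016e-02]
```

View pics/ov.png

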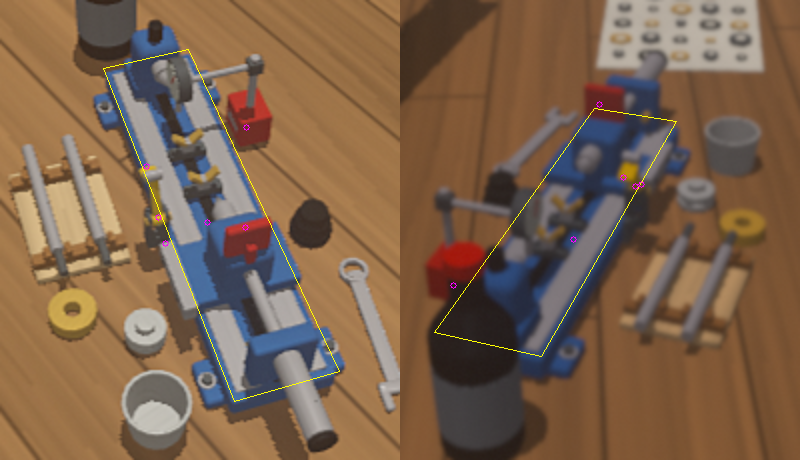

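```bash
python3 -m jog '[[[-3,-2.6,0,0,0,0,0],[-3,-2.6,0,0,0,0,0],[-3,-2.6,0,0,0,0,0],[-3,-2.6,0,0,0,0,0],[-3,-2.6,0,0,0,0,0],[-3,-2.6,0,0,0,0,0],[-3,-2.6,0,0,0,0,0],[-3,-2.6,0,0,0,0,0],[-3,-2.6,0,0,0,0,0],[-3,-2.6,0,0,0,0,0],[-3,-2.6,0,0,0,0,0],[-3,-2.6,0,0,0,0,0]]]' 20; python3 -m jog '[[[-3,-2.6,0,0,0,0,0],[-3,-2.6,0,0,0,0,0],[-3,-2.6,0,0,0,0,0],[-3,-2.6,0,0,0,0,0],[-3,-2.6,0,0,0,0,0],[-3,-2.6,0,0,0,0,0],[0,0,0,0,0,-2.4,0],[0,0,0,0,0,0,0],[0,0,0,0,0,0,0]]]'
python3 - <<'E'
from fit import *
s=st()
for c in ['wrist','scene']:
    im=snap(c,c+'1.png')
    for k,z in dict(push_face=.122,pawl_tab=.106,bar_end=.056,pawl_pivot=.070).items():
        for r in finder.spot_point(k,c)[:1]:
            uv=np.array([r['point'][1]*640,r['point'][0]*480]);print(c,k,round(r['conf'],2),np.round(uv),np.round(atz(im,uv,z),4))
E
```

```text
time: 4.0
position: [0.4646, 0.1674, 0.2449]
tool_rot: [0.631, 3.077, 0.001]
ft_force: [0.5, 0.6, -0.3]
grip_width: 0.026
time: 4.9
position: [0.568, -0.0444, 0.2445]
tool_rot: [-0.567, -3.09, -0.001]
ft_force: [-0.0, 0.3, 0.2]
grip_width: 0.005
4.9 [ 0.568  -0.0444  0.2445] [-0.   0.3  0.2] 0.005256411341030693
[[-0.935, 0.355, -0.0], [0.355, 0.935, 0.001], [0.0, 0.001, -1.0]]
wrist push_face 0.72 [575. 149.] [0.568  0.1217 0.122 ]
wrist pawl_tab 0.82 [374. 237.] [ 0.5831 -0.0099  0.106 ]
wrist pawl_pivot 0.69 [421. 227.] [0.6007 0.0267 0.07  ]
scene pawl_tab 0.59 [325. 259.] [0.5925 0.0017 0.106 ]
scene bar_end 0.86 [330. 288.] [0.6086 0.0405 0.056 ]
scene pawl_pivot 0.83 [330. 277.] [0.5962 0.0256 0.07  ]
```

View pics/wrist1.png

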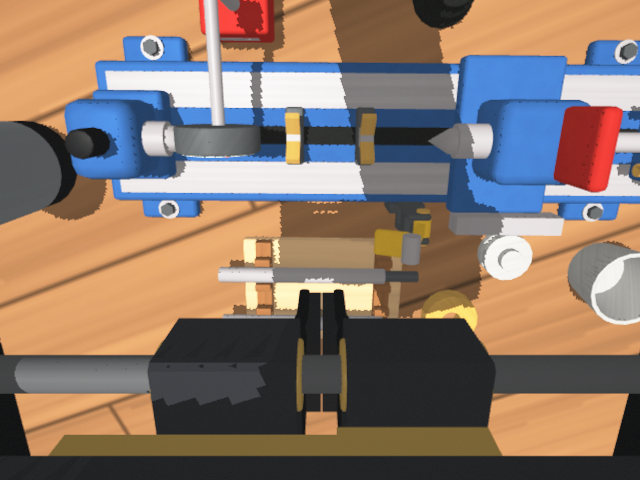

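```bash
python3 -m jog '[[[0,0,3,0,0,0,0],[0,0,3,0,0,0,0],[0,0,3,0,0,0,0],[0,0,2.5,0,0,0,0],[0,0,1.2,0,0,0,0],[0,0,0,0,0,0,0],[0,1,0,0,0,0,0],[0,0.5,0,0,0,0,0],[0,0,0,0,0,0,0]]]'
python3 - <<'E'
from h import *
snap('wrist','wrist2.png');a=snap('scene')['frame'];b=snap('side')['frame']
A=cv2.resize(a[200:330,270:400],(390,390));B=cv2.resize(b[150:280,260:390],(390,390))
cv2.imwrite('pics/c2.png',np.hstack([A,B])[:,:,::-1])
E
```

```text
time: 6.3
position: [0.5748, -0.0295, 0.1189]
tool_rot: [0.563, 3.088, 0.002]
ft_force: [-0.3, -0.0, 0.3]
grip_width: 0.008
```

View pics/c2.png

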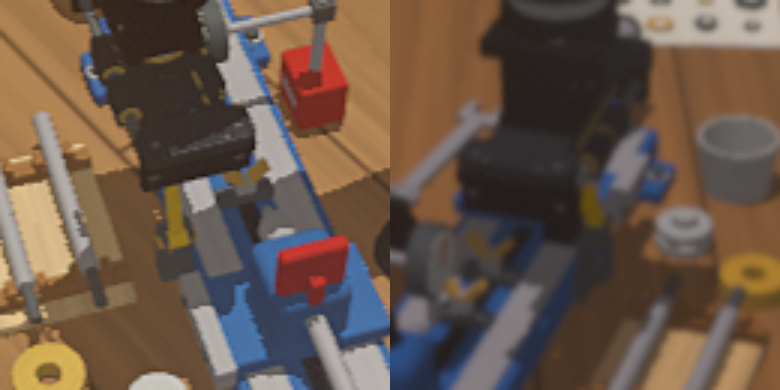

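View pics/wrist2.png

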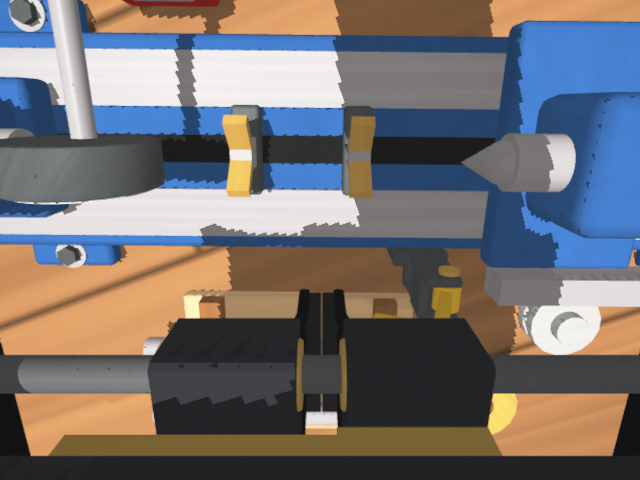

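```bash
python3 -m jog '[[[0,0.6,0,0,0,0,0],[0,0.7,0,0,0,0,0],[0,0.7,0,0,0,0,0],[0,0.7,0,0,0,0,0],[0,0.7,0,0,0,0,0],[0,0.5,0,0,0,0,0],[0,0,0,0,0,0,0],[0,0,0,0,0,0,0]]]'
python3 - <<'E'
from h import *
a=snap('scene')['frame'];b=snap('side')['frame']
A=cv2.resize(a[200:330,270:400],(390,390));B=cv2.resize(b[150:280,260:390],(390,390))
cv2.imwrite('pics/c3.png',np.hstack([A,B])[:,:,::-1])
E
```

```text
time: 7.25
position: [0.5872, 0.0052, 0.1174]
tool_rot: [-0.566, -3.09, 0.0]
ft_force: [0.4, -1.1, 0.5]
grip_width: 0.002
```

View pics/c3.png

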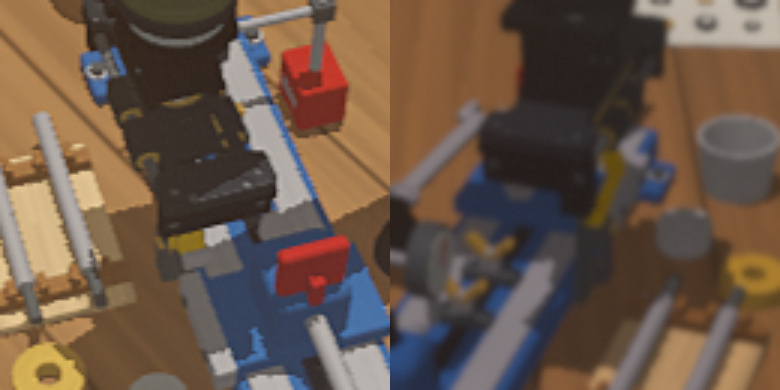

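```bash
python3 -m jog '[[[0,0.5,0,0,0,0,0],[0,0.5,0,0,0,0,0],[0,0.5,0,0,0,0,0],[0,0,0,0,0,0,0],[0,0,0,0,0,0,0],[0,0,0,0,0,0,0]]]'
python3 - <<'E'
from h import *
a=snap('scene')['frame'];b=snap('side')['frame']
A=cv2.resize(a[200:330,270:400],(390,390));B=cv2.resize(b[150:280,260:390],(390,390))
cv2.imwrite('pics/c4.png',np.hstack([A,B])[:,:,::-1])
E
```

```text
time: 7.95
position: [0.5925, 0.0189, 0.1176]
tool_rot: [0.567, 3.09, -0.0]
ft_force: [0.1, 0.5, 0.6]
grip_width: 0.005
```

View pics/c4.png

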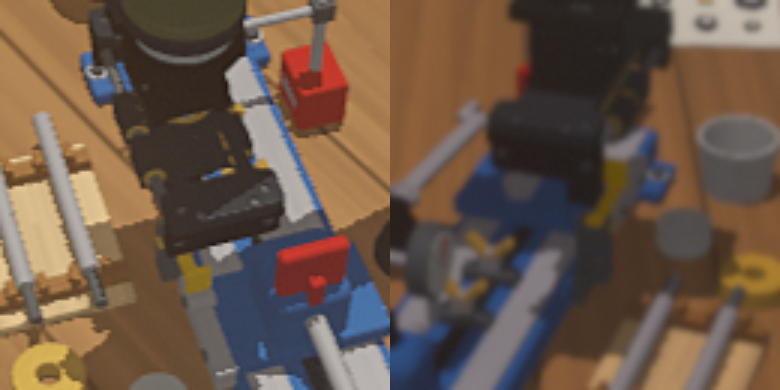

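```bash
python3 -m jog '[[[0,-1,0,0,0,0,0],[0,-1,0,0,0,0,0],[0,0,-3,0,0,0,0],[0,0,-3,0,0,0,0],[0,0,-4,0,0,0,0],[2,2.7,0,0,0,0,0],[2,2.7,0,0,0,0,0],[2,2.7,0,0,0,0,0],[0,0,0,0,0,0,0],[0,0,0,0,0,0,0]]]'
python3 - <<'E'
from h import *
s=st();M=R.from_rotvec(s['tool_rot']).as_matrix()
im=snap('wrist','wrist5.png')
for c in ['wrist','scene']:
    if c=='scene': im=snap(c)
    for k,z in dict(push_face=.122,pawl_tab=.096,bar_end=.056,pawl_pivot=.070).items():
        for r in finder.spot_point(k,c)[:1]:
            uv=np.array([r['point'][1]*640,r['point'][0]*480]);p=atz(im,uv,z);print(c,k,round(r['conf'],2),np.round(uv),np.round(p,4),np.round(M.T@(p-s['position'])*100,2))
E
```

```text
time: 9.05
position: [0.5578, 0.0971, 0.2176]
tool_rot: [0.565, 3.09, -0.001]
ft_force: [-0.5, -1.1, 1.2]
grip_width: 0.006
9.05 [0.5578 0.0971 0.2176] [-0.5 -1.1  1.2] 0.005835968321978184
[[-0.935, 0.354, 0.0], [0.354, 0.935, -0.0], [-0.0, -0.0, -1.0]]
wrist push_face 0.94 [364. 255.] [0.5673 0.1217 0.122 ] [-0.01  2.64  9.56]
wrist pawl_tab 0.94 [316. 330.] [0.6176 0.0721 0.096 ] [-6.47 -0.22 12.16]
wrist bar_end 0.88 [289. 311.] [0.6153 0.0496 0.056 ] [-7.05 -2.4  16.16]
wrist pawl_pivot 0.67 [251. 311.] [0.599  0.0269 0.07  ] [-6.34 -5.1  14.76]
scene push_face 0.83 [373. 285.] [0.5656 0.1207 0.122 ] [0.11 2.49 9.56]
scene pawl_tab 0.58 [334. 290.] [0.6221 0.07   0.096 ] [-6.97 -0.26 12.16]
scene bar_end 0.88 [331. 290.] [0.6101 0.0465 0.056 ] [-6.68 -2.88 16.16]
scene pawl_pivot 0.72 [332. 277.] [0.5923 0.0277 0.07  ] [-5.68 -5.27 14.76]
```

View pics/wrist5.png

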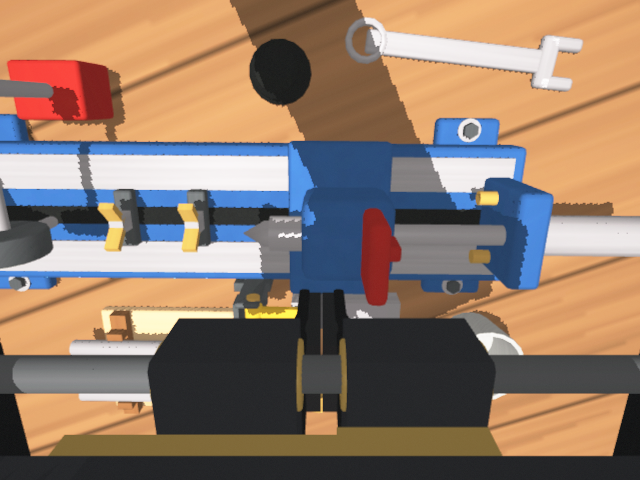

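```bash
python3 -m jog '[[[0,0,2.5,0,0,0,0],[0,0,2.5,0,0,0,0],[0,0,2,0,0,0,0],[0,0,1,0,0,0,0],[0,0,0,0,0,0,0],[0,0.6,0,0,0,0,0],[0,0.6,0,0,0,0,0],[0,0.6,0,0,0,0,0],[0,0.6,0,0,0,0,0],[0,0,0,0,0,0,0]]]' ; python3 -m jog '[[[0,0.6,0,0,0,0,0],[0,0.6,0,0,0,0,0],[0,0.6,0,0,0,0,0],[0,0.6,0,0,0,0,0],[0,0.6,0,0,0,0,0],[0,0.6,0,0,0,0,0],[0,0.4,0,0,0,0,0],[0,0,0,0,0,0,0],[0,0,0,0,0,0,0]]]'
```

```text
time: 10.55
position: [0.5672, 0.1188, 0.1388]
tool_rot: [0.567, 3.089, -0.003]
ft_force: [-2.8, -3.4, 4.1]
grip_width: 0.005
time: 11.45
position: [0.5808, 0.154, 0.1388]
tool_rot: [-0.57, -3.089, 0.007]
ft_force: [-4.3, -9.0, 6.2]
grip_width: 0.005
```

```bash
python3 -m jog '[[[0,0.4,0,0,0,0,0],[0,0.4,0,0,0,0,0],[0,0,0,0,0,0,0]]]'; python3 -m jog '[[[0,0.3,0,0,0,0,0],[0,0.3,0,0,0,0,0],[0,0,0,0,0,0,0]]]'
```

```text
time: 11.75
position: [0.5835, 0.1611, 0.1388]
tool_rot: [-0.57, -3.089, 0.008]
ft_force: [-5.4, -8.7, 5.9]
grip_width: 0.007
time: 12.05
position: [0.5856, 0.1662, 0.1388]
tool_rot: [-0.571, -3.088, 0.009]
ft_force: [-5.5, -9.2, 6.8]
grip_width: 0.007
```

```bash
python3 -m jog '[[[0,0.3,0,0,0,0,0],[0,0,0,0,0,0,0]]]'; python3 -m jog '[[[0,0.3,0,0,0,0,0],[0,0,0,0,0,0,0]]]'; python3 - <<'E'
from h import *
s=st()
im=snap('wrist','wrist6.png')
for k,z in dict(push_face=.122,bar_end=.056).items():
  for r in finder.spot_point(k,'wrist')[:1]:
    uv=np.array([r['point'][1]*640,r['point'][0]*480]);p=atz(im,uv,z);print(k,r['conf'],uv,p)
im=snap('scene')
for r in finder.spot_point('push_face','scene')[:1]:
    uv=np.array([r['point'][1]*640,r['point'][0]*480]);print(uv,atz(im,uv,.122))
E
```

```text
time: 12.25
position: [0.5859, 0.1669, 0.1388]
tool_rot: [-0.572, -3.086, 0.014]
ft_force: [-8.4, -13.1, 9.6]
grip_width: 0.007
time: 12.45
position: [0.5859, 0.1671, 0.1388]
tool_rot: [-0.574, -3.083, 0.02]
ft_force: [-12.0, -17.6, 13.4]
grip_width: 0.006
12.45 [0.5859 0.1671 0.1388] [-12.  -17.6  13.4] 0.0062173394956950645
[[-0.933, 0.36, -0.008], [0.36, 0.933, -0.011], [0.003, -0.013, -1.0]]
push_face 0.57 [347.008 318.624] [0.58942856 0.17828088 0.122     ]
[384.896 312.384] [0.59000953 0.18228552 0.122     ]
```

```bash
python3 -m jog '[[[0,-1,0,0,0,0,0],[0,-1.5,0,0,0,0,0],[0,-1.5,0,0,0,0,0],[0,-1,0,0,0,0,0],[0,0,-3,0,0,0,0],[0,0,-4,0,0,0,0],[0,0,-3,0,0,0,0],[0,0,0,0,0,0,0],[0,0,0,0,0,0,0]]]'; python3 - <<'E'
from h import *
s=st();M=R.from_rotvec(s['tool_rot']).as_matrix();Y=np.array([.3545,.935,0])
im=snap('wrist','wrist7.png')
for c in ['wrist','scene']:
  if c=='scene': im=snap(c)
  for k,z in dict(push_face=.122,bar_end=.056,pawl_tab=.088,pawl_pivot=.07).items():
    for r in finder.spot_point(k,c)[:1]:
      uv=np.array([r['point'][1]*640,r['point'][0]*480]);p=atz(im,uv,z);print(c,k,round(r['conf'],2),np.round(uv),np.round(p,4),'push travel',Y@(p-[.567,.1215,.122]))
E
```

```text
time: 13.6
position: [0.5704, 0.1304, 0.2381]
tool_rot: [0.565, 3.089, 0.003]
ft_force: [0.7, -0.1, 0.2]
grip_width: 0.002
13.6 [0.5704 0.1304 0.2381] [ 0.7 -0.1  0.2] 0.0019245569212507955
[[-0.935, 0.354, 0.002], [0.354, 0.935, 0.002], [-0.001, 0.002, -1.0]]
wrist push_face 0.98 [357. 247.] [0.581  0.1528 0.122 ] push travel 0.03421910623154122
wrist bar_end 0.8 [286. 300.] [0.6272 0.0793 0.056 ] push travel -0.01811470206760007
wrist pawl_tab 0.7 [275. 310.] [0.6181 0.077  0.088 ] push travel -0.023511236359502276
wrist pawl_pivot 0.78 [210. 303.] [0.6022 0.0251 0.07  ] push travel -0.07765612108581668
scene push_face 0.57 [374. 299.] [0.5862 0.1477 0.122 ] push travel 0.031336563277673736
scene bar_end 0.62 [336. 301.] [0.6183 0.0733 0.056 ] push travel -0.02690137906834773
scene pawl_tab 0.62 [336. 296.] [0.6243 0.0785 0.088 ] push travel -0.01990047506895351
scene pawl_pivot 0.7 [326. 380.] [0.7487 0.202  0.07  ] push travel 0.13963587050218254
```

View pics/wrist7.png

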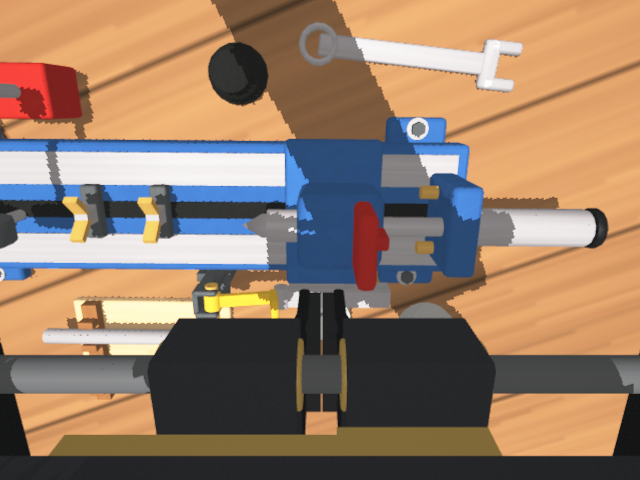

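The picture shows the lug at about (367,245) with the yellow arm at (245,298), in front of the catch bar end at (278,297). The measured travel is 31–34 mm, so the tailstock is caught. The gripper is clear of everything, with its tips 0.216 m above the bench.

```bash
python3 -c "
from h import *
close_job()"
```

```text
the job is handed in; nothing more can be done
```

I handed the job in with the tailstock caught at its middle position and the gripper clear of everything. The controller gives no verdict, and I estimated the travel from camera images because the joint values can't be read directly.

- **Stop pawl:** I pushed its tab over with the closed fingertips. The tab then measured about 5 cm past the pivot towards +y, which matches the arm lying level on the catch bar. The tailstock was still home at that point.
- **Push to the end stop:** I pushed the red lug back until the arm stopped advancing while the force rose. The camera put the lug at about 60 mm of travel.
- **Caught position:** After I backed off and lifted clear, the lug read 34 mm of travel in the wrist camera and 31 mm in the scene camera, against 29–35 mm allowed. The wrist picture shows the pawl in front of the bar's end face. I did not measure its angle.
- **Last checks:** The wrist force was under 1 N, with the tips 0.216 m above the bench. It took about 14 s of the 45 s allowed. The gripper was not seen to touch the dial gauge or any loose part. I did not re-measure the loose parts at the end.
- **Disagreements:** The finder's last scene-camera result for the pawl pivot was an obvious misdetection, so I ignored it. The bar-end readings also differed between the two cameras by about 1 cm.

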